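# Dip the twin-tip tweezers and set them to the dragonfly's eyes

## Robot

A 6-joint arm with a two-finger parallel gripper is mounted at the origin on the work surface. World frame = base frame: x ahead of the robot, y to its left, z up, the work surface at z = 0. Lengths are in m, angles in rad, forces in N, time in s.
With the tool pointing down it reaches from about 0.275 to 0.875 m from the base axis. Payload 12.5 kg.
Tool frame: the origin (TCP) lies at the very end of the fingers, on their centre line; the grasp point (between the pads) lies 19 mm behind it; z points along the fingers, y is the line along which they close (so a half turn about z gives the same grasp; the last joint's range is limited). The gripper opens to 85 mm and grips with 20 to 120 N. Pads are 22 mm wide; open, the fingers measure 114 mm over their backs; the gripper's body (76 mm by 85 mm) begins 54 mm behind the grasp point. The pads swing forward as they close: fully open they stand 13 mm farther back than shut.
Start: joints at [-1.269, 0.351, 1.652, -0, 1.139, -0.085], TCP at [0.207, -0.509, 0.231] pointing down, gripper open.
Joint ranges: [-2.75, 2.75], [-0.79, 2.1], [0.01, 2.65], [-1.57, 4.71], [0.07, 3.14], [-2.87, 2.87]. Speed limits (rad/s): [2.22, 2.22, 2.79, 3.14, 3.14, 3.14].

## Interface

Orientations are given as a 3x3 rotation matrix whose columns are the frame's x, y, z axes.
In Python, from bench import manip gives the robot as it stands. Calls block until the motion is done:
- manip.move_ptp(position, orientation): joint-space move of the TCP to a pose.
- manip.move_l(position, attitude=None, max_speed=0.15): straight line of the TCP; attitude=None keeps the orientation; max_speed is the mean speed in m/s.
- manip.move_j(angles): joint-space move.
- manip.set_gripper(opening, effort=None): opening from 0.0 (shut) to 1.0 (fully open); effort is the grip in N (None keeps the last); returns when the fingers have stopped.
- manip.dwell(seconds).
- manip.inverse_kinematics(position, orientation): joint angles nearest the present ones, or None.
- manip.grab_frame(name): name is "side" or "top"; returns (picture, depth): 384x512x3 uint8, red, green, blue; 384x512 float32, m along the optical axis (not along the pixel's ray), 0 where there is no reading.
- manip.get_calibration(name): a dict with "camera_matrix" (3x3 intrinsics, pixels), "R" (3x3) and "t" (3): a world point X has camera coordinates R X + t. Camera axes: x right, y down, z forward; pixel columns grow to the right and rows downward; lengths in m; the calibration is good to about 2 mm. A picture is of the moment at which its call begins. get_calibration takes no time and is no camera call.
A pose or a line that the arm cannot do raises manip.Unreachable and nothing moves.
- manip.sign_off(): hands the job in; it is judged then, once.
Trained networks look in the newest picture that a camera, given by its name, has taken for a name from the list of things; names that differ only in an ending like _2 or _b are one class to them, and where a whole thing is asked for, a point or a joint stands for the part that bears it (a point fixed in the world has none). Each returns a list of dicts, best first, with "confidence" (0 to 1); they miss things now and then, are a little off and sometimes report something else, mostly with a low value. They report only what shows in the picture. A call takes as long as a camera call. They do not tell look-alikes from the thing itself.
- manip.look_for(camera, name): "at" ([x, y, z] in m, in world coordinates, good to about 4 mm: the middle of the surface that is visible of it).
Readings, each from a call of its own:
- manip.current_time(): time.
- manip.current_qpos(): joint angles.
- manip.current_joint_vel(): joint speeds.
- manip.current_joint_torque(): joint torques, N m.
- manip.current_ee_pos(): TCP position.
- manip.current_tcp_rot(): TCP orientation.
- manip.current_force(): force on the tool from outside, world axes, zero at the start.
- manip.current_ft_torque(): the same for the moment, N m.
- manip.current_grip_width(): opening from 0.0 (shut) to 1.0 (fully open).
- manip.current_grip_force(): force on a finger pad.
Only numpy, scipy, OpenCV 4.12 (cv2) and the standard library are available. Lean on these libraries where they do the work, as an engineer would, in place of code of your own. Each camera call takes 0.05 s, during which the arm holds its last target. There are 200 camera calls.

## Task

Take the sprung tweezers from their cradle by the red pads and dip both tips well below the rim of the blue pot. Then squeeze them until their tip gap matches the dragonfly's two eye marks on the tile (18 mm between centres) and finish while holding them level and steady at that gap, one tip just above each mark (under 15 mm over the tile, not touching it). Keep the tips out of the ochre pot and do not shift pots, jar, bowl or spoon.

Things in the scene. Friction and masses are not known exactly. Their poses are not given: they have to be found in the camera images.
- tweezers: Steel sprung tweezers lying level in a cradle, 80 g. Origin midway between two red grip pads; x to the tips, y across (squeeze direction), z up. Pads: upright cylinders at x=0, 16 mm thick, z -13 to +13 mm, 52 mm over both when relaxed; grip both from above at origin height. Pivot (dark 18 mm bow) at x=-100; arms 10 mm high. Squeezed evenly, tips stay centred between the fingers, 60 mm ahead of the pads.
- pinch (a joint): Squeeze angle between the arms, rad: 0 relaxed, 0.16 at the stop. Gap of tip centres = 36 mm - 160 mm x value; width over the red pads = 52 mm - 100 mm x value: 18 mm gap at 0.1125, 40.8 mm over the pads. Springs open: 3 N on each pad when relaxed, 7.7 N at 0.1125. The left (+y) arm is fixed in the tweezers' frame, the right one hinges.
- tip_left (a point): Lowest point of the left tip: the arm ends bend straight down into black 10 mm balls. 60 mm ahead, 18 mm left of and 60 mm below the tweezers' origin.
- tip_right (a point): Lowest point of the right (-y) tip ball, when relaxed 60 mm ahead, 18 mm right of and 60 mm below the tweezers' origin.
- cradle: Fixed wooden cradle, x along the tweezers, origin on the table under their pads; tweezers' origin 72 mm above. Base 165 x 70 x 8 mm; post 26 x 36 mm under the bow at x=-100 mm, cheeks to 74 mm; plate 10 mm thick, 66 mm wide at x=+31 mm under the arms, top at 67 mm, end lips to 74 mm. Only the base lies beside the pads. Lift straight up.
- tile: Fixed cream bisque tile 100 x 100 x 10 mm, origin under its centre, z up, painted with a dragonfly: eyes at the centre of the tile, its body from there along +x. The tweezers may come along +x or -x of the tile.
- eye_a (a point): Centre of one dark blue eye mark (10 mm disc with a yellow dot) on the tile's top face, 9 mm to +y of the tile's centre.
- eye_b (a point): Centre of the other eye mark, 9 mm to -y of the tile's centre.
- blue_pot: Loose open white round pot with a blue band and blue inner floor, 80 mm outside at the rim, 50 mm high, wall 3 mm (mouth 74 mm, floor inside 66 mm wide and 6 mm up), 250 g. Origin under its centre.
- blue_pot_rim (a point): Centre of the blue pot's mouth, 50 mm above its base.
- ochre_pot: The same pot with an ochre band and floor: leave alone. Origin under its centre.
- ochre_pot_rim (a point): Centre of the ochre pot's mouth, 50 mm above its base.
- jar: Closed jar with a red lid, 60 mm wide, 75 mm high, loose bystander. Origin under its centre.
- bisque_bowl: Unpainted clay bowl, 90 mm wide, 65 mm high, loose bystander. Origin under its centre.
- spoon: Spoon 150 mm long lying on the table, loose bystander. x along it, towards the bowl of the spoon.
Things that resemble listed ones, but are neither listed nor needed, are in the scene too. Leave any green look-alike of the blue_pot alone. Leave any yellow look-alike of the tweezers alone.

How it is judged:
By the outcome, as a careful person would: the job done as asked, in the order asked, and still so for the second after the job is handed in, while the arm keeps its last pose, push and grip.
It also fails if it takes over 51 s, if anything falls off the work surface, if the arm or the gripper's body presses on something with over 40 N, if the wrist force passes 120 N, or if a joint passes its speed limit or range.

## Working session

There is one attempt and no reset: what is moved stays moved. The work goes in short steps, each a Python script; the robot and the scene stay as the last script left them, time stands still between calls to the robot, and variables do not carry over. Pictures are saved under pics/ and viewed, at most 10 in all, crops included, and the job is handed in when it is done.

```bash
mkdir -p pics
python3 - <<'E'
from bench import manip as m
import cv2,numpy as np
for c in("top","side"):
    p,d=m.grab_frame(c); cv2.imwrite(f"pics/{c}0.png",p[:,:,::-1]); np.save(f"{c}_d.npy",d); np.save(f"{c}_p.npy",p)
    k=m.get_calibration(c); print(c,np.round(k["camera_matrix"],1).tolist(),np.round(k["R"],3).tolist(),np.round(k["t"],3).tolist())
    for n in("tweezers","cradle","tile","blue_pot","ochre_pot","jar","bisque_bowl","spoon"):
        print(n,[(np.round(r["at"],3).tolist(),round(r["confidence"],2)) for r in m.look_for(c,n)][:4])
print(m.current_time())
E
```

```text
top [[368.3, 0.0, 264.5], [0.0, 368.3, 193.2], [0.0, 0.0, 1.0]] [[0.028, -0.999, 0.036], [-0.986, -0.034, -0.163], [0.164, -0.031, -0.986]] [-0.1, 0.532, 1.172]
tweezers [([0.27, 0.299, 0.035], 0.79), ([0.522, 0.322, 0.077], 0.69), ([0.598, 0.057, 0.01], 0.64)]
cradle [([0.493, 0.318, 0.006], 0.74), ([0.603, 0.058, 0.01], 0.69)]
tile [([0.602, 0.058, 0.01], 0.61)]
blue_pot [([0.597, -0.48, 0.017], 0.92), ([0.552, -0.357, 0.006], 0.79)]
ochre_pot [([0.554, -0.194, 0.008], 0.59)]
jar [([0.744, -0.119, 0.077], 0.8), ([0.595, 0.058, 0.009], 0.43)]
bisque_bowl [([0.754, 0.221, 0.036], 0.65)]
spoon [([0.393, 0.045, 0.014], 0.86), ([0.551, -0.194, 0.008], 0.54)]
side [[440.7, 0.0, 249.1], [0.0, 440.7, 192.4], [0.0, 0.0, 1.0]] [[0.978, -0.208, 0.0], [-0.152, -0.713, -0.685], [0.142, 0.67, -0.729]] [-0.511, 0.069, 1.514]
tweezers [([0.532, 0.318, 0.072], 0.7), ([0.268, 0.299, 0.026], 0.63)]
cradle [([0.751, 0.232, 0.043], 0.69), ([0.491, 0.316, 0.007], 0.68), ([0.552, -0.182, 0.026], 0.56), ([0.598, 0.053, 0.011], 0.33)]
tile [([0.6, 0.05, 0.012], 0.79)]
blue_pot [([0.557, -0.342, 0.022], 0.64)]
ochre_pot [([0.556, -0.182, 0.022], 0.72)]
jar [([0.751, -0.138, 0.048], 0.81)]
bisque_bowl [([0.75, 0.232, 0.041], 0.86)]
spoon [([0.398, 0.043, 0.01], 0.48)]
0.9
```

View pics/top0.png

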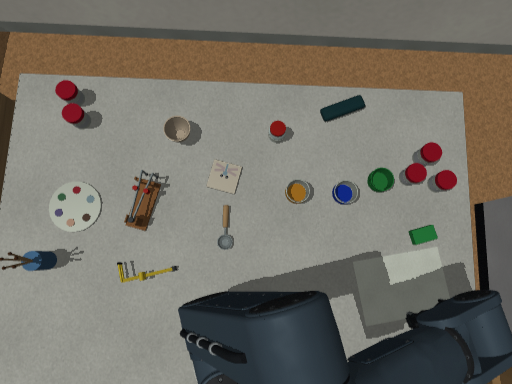

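View pics/side0.png

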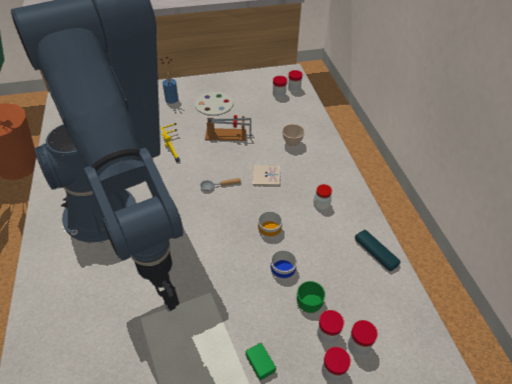

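Top view: cradle with tweezers at about (145,200), tips end upward; tile at (225,176); ochre pot (297,191); blue pot (345,192); green look-alike (380,180); yellow tweezers (147,272). The side view agrees. Next I measure by colour and depth, and view crops.

```bash
cat > h.py <<'E'
from bench import manip as m
import cv2,numpy as np
def cloud(c,d):
    k=m.get_calibration(c);K=np.array(k["camera_matrix"]);R=np.array(k["R"]);t=np.array(k["t"])
    v,u=np.mgrid[:d.shape[0],:d.shape[1]]
    P=np.stack([(u-K[0,2])/K[0,0]*d,(v-K[1,2])/K[1,1]*d,d],-1)
    X=(P-t)@R; X[d<=0]=np.nan
    return X
def rays(c,uv,z):
    "pixels -> world points on plane z"
    k=m.get_calibration(c);K=np.array(k["camera_matrix"]);R=np.array(k["R"]);t=np.array(k["t"])
    uv=np.atleast_2d(uv).astype(float);r=(np.c_[(uv-K[:2,2])/[K[0,0],K[1,1]],np.ones(len(uv))])@R
    o=-R.T@t; return o+r*((z-o[2])/r[:,2])[:,None]
E
python3 - <<'E'
from h import *
from scipy.optimize import least_squares
ims=[]
for c,b in(("top",[(118,165,60,72),(200,155,50,50)]),("side",[(195,105,66,45),(243,155,50,40)])):
    p=np.load(c+"_p.npy");X=cloud(c,np.load(c+"_d.npy"));h=cv2.cvtColor(p,cv2.COLOR_RGB2HSV)
    red=((h[...,0]<8)|(h[...,0]>172))&(h[...,1]>150)&(h[...,2]>80)
    q=red&(np.hypot(X[...,0]-.52,X[...,1]-.32)<.09)
    n,l,s,ce=cv2.connectedComponentsWithStats(q.astype(np.uint8))
    for i in range(1,n):
        print(c,"pad",ce[i].round(1),s[i,4],np.nanmean(X[l==i],0).round(4),np.nanmax(X[l==i],0).round(3))
    for nm,xy in(("blue",(.555,-.35)),("ochre",(.555,-.19)),("bowl",(.752,.228)),("jar",(.748,-.13))):
        zl={"bowl":.055,"jar":.06}.get(nm,.042)
        w=(np.hypot(X[...,0]-xy[0],X[...,1]-xy[1])<.075)&(X[...,2]>zl)&(X[...,2]<.09)
        Q=X[w][:,:2]
        if len(Q)>8:
            f=least_squares(lambda a:np.hypot(*(Q-a[:2]).T)-a[2],[*xy,.037],loss="soft_l1",f_scale=.002).x
            print(c,nm,f.round(4),len(Q),X[w][:,2].max().round(3))
    cr=(h[...,2]>150)&(np.hypot(X[...,0]-.6,X[...,1]-.055)<.085)&(X[...,2]>.0055)
    cr=cv2.morphologyEx(cr.astype(np.uint8),cv2.MORPH_OPEN,np.ones((3,3)))
    W=X[cr>0];r=cv2.minAreaRect((W[:,:2]*1000).astype(np.float32));print(c,"tile",r,W[:,2].mean())
    for (x,y,w,hh) in b: ims.append(cv2.resize(p[y:y+hh,x:x+w,::-1],(390,290),interpolation=cv2.INTER_CUBIC))
cv2.imwrite("pics/crops.png",np.vstack([np.hstack(ims[:2]),np.hstack(ims[2:])]))
E
```

```text
top pad [134.5 187.3] 14 [0.5337 0.3302 0.0848] [0.538 0.335 0.088]
top pad [145.1 190.4] 19 [0.5256 0.2976 0.0801] [0.542 0.326 0.088]
top blue [ 0.5496 -0.352   0.038 ] 92 0.056
top ochre [ 0.5472 -0.1915  0.0379] 83 0.055
top bowl [0.7403 0.216  0.0418] 144 0.07
top jar [ 0.7507 -0.119   0.0193] 207 0.081
top tile ((595.9158325195312, 57.453678131103516), (97.28246307373047, 96.24330139160156), 78.03328704833984) 0.009941491086854859
side pad [235.2 116.2] 6 [0.536  0.3312 0.08  ] [0.54  0.339 0.083]
side pad [234.5 123. ] 15 [0.526  0.2936 0.0762] [0.533 0.325 0.087]
side blue [ 0.5531 -0.3539  0.038 ] 124 0.054
side ochre [ 0.5513 -0.1933  0.0381] 107 0.056
side bowl [0.744  0.2147 0.0417] 103 0.069
side jar [ 0.7539 -0.1238  0.0204] 176 0.08
side tile ((603.66552734375, 55.32009506225586), (98.4443130493164, 86.60757446289062), 76.56300354003906) 0.009022404060467995
```

View pics/crops.png

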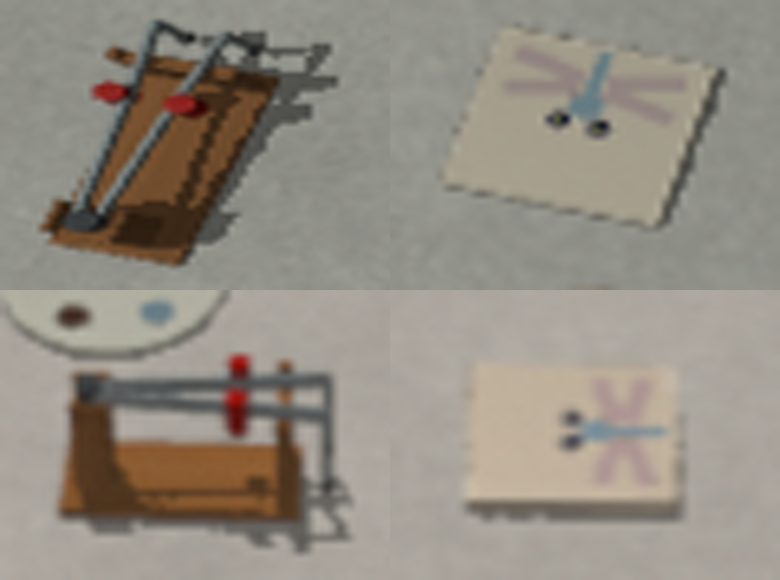

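Crops: tweezers with bow at lower left (crop 83,220), red pads at (110,91) and (184,103), elbows at (158,25) and (227,37). The tile's eyes are at the tile centre, with the body running away from the robot (+x, about -12° yaw).

Run:
```python
from h import *
def px(c,pts):
    x0,y0,w,h,ox,oy=c; return np.array([((x-ox+.5)*w/390-.5+x0,(y-oy+.5)*h/290-.5+y0) for x,y in pts])
T1=(118,165,60,72,0,0);T2=(200,155,50,50,390,0);S1=(195,105,66,45,0,290);S2=(243,155,50,40,390,290)
print("top bow",rays("top",px(T1,[(83,218)]),.079).round(4))
print("top pads",rays("top",px(T1,[(108,91),(183,103)]),.083).round(4))
print("top elbows",rays("top",px(T1,[(157,25),(227,37)]),.077).round(4))
print("side bow",rays("side",px(S1,[(90,380)]),.079).round(4))
print("side padtops",rays("side",px(S1,[(239,359),(238,393)]),.085).round(4))
print("side elbows",rays("side",px(S1,[(328,378),(326,413)]),.077).round(4))
e=rays("top",px(T2,[(557,119),(598,128)]),.01);print("top eyes",e.round(4),e.mean(0).round(4))
e=rays("side",px(S2,[(571,417),(571,441)]),.01);print("side eyes",e.round(4),e.mean(0).round(4))
print(m.current_tcp_rot().round(2).tolist() if hasattr(m.current_tcp_rot(),'round') else m.current_tcp_rot(), m.current_grip_width(),m.current_time())
for psi in(-.24,):
  for s in(1,-1):
    x=s*np.array([np.cos(psi),np.sin(psi),0]);z=np.array([0,0,-1.]);R=np.c_[x,np.cross(z,x),z]
    for P in((.53,.312,.05),(.495,-.34,.06),(.54,.07,.06)):
        q=m.inverse_kinematics(P,R);print(s,P,None if q is None else np.round(q,2))
```

```text
top bow [[0.4342 0.3364 0.079 ]]
top pads [[0.5342 0.3318 0.083 ]
 [0.5259 0.2948 0.083 ]]
top elbows [[0.5894 0.3144 0.077 ]
 [0.5809 0.2794 0.077 ]]
side bow [[0.4352 0.3382 0.079 ]]
side padtops [[0.5354 0.3304 0.085 ]
 [0.5284 0.2972 0.085 ]]
side elbows [[0.5921 0.3096 0.077 ]
 [0.5835 0.276  0.077 ]]
top eyes [[0.5988 0.0663 0.01  ]
 [0.594  0.0482 0.01  ]] [0.5964 0.0573 0.01  ]
side eyes [[0.5993 0.0653 0.01  ]
 [0.5953 0.0482 0.01  ]] [0.5973 0.0567 0.01  ]
[[0.93, 0.38, 0.0], [0.38, -0.93, -0.0], [0.0, 0.0, -1.0]] 0.9995197460940283 0.9
1 (0.53, 0.312, 0.05) [ 0.46  0.69  1.6  -0.    0.85  2.27]
1 (0.495, -0.34, 0.06) [-0.68  0.66  1.64 -0.    0.85  1.13]
1 (0.54, 0.07, 0.06) [ 0.04  0.58  1.79 -0.    0.77  1.85]
-1 (0.53, 0.312, 0.05) [ 0.46  0.69  1.6  -0.    0.85 -0.87]
-1 (0.495, -0.34, 0.06) [-0.68  0.66  1.64 -0.    0.85 -2.01]
-1 (0.54, 0.07, 0.06) [ 0.04  0.58  1.79 -0.    0.77 -1.29]
```

```bash
cat >> h.py <<'E'
def rot(psi):
    x=np.array([np.cos(psi),np.sin(psi),0]);z=np.array([0,0,-1.]);return np.c_[x,np.cross(z,x),z]
PSI=-.26
E
python3 - <<'E'
from h import *
m.move_ptp([.5305,.312,.14],rot(PSI)); print(m.current_time())
m.move_l([.5305,.312,.050],max_speed=.12)
for o in(.68,.64,.61,.58,.55):
    m.set_gripper(o,25); print(o,round(m.current_grip_width(),4),np.round(m.current_grip_force(),2),np.round(m.current_force(),2),m.current_time())
p,_=m.grab_frame("side");cv2.imwrite("pics/grip.png",cv2.resize(p[80:170,170:290,::-1],(800,600),interpolation=cv2.INTER_CUBIC))
E
```

```text
4.0083
0.68 0.6818 0.32 [0.21 0.42 0.56] 5.3
0.64 0.6423 0.32 [-0.75  1.01  0.17] 5.5167
0.61 0.6154 0.35 [0.39 0.29 0.71] 5.7333
0.58 0.5824 4.78 [-0.44  0.14  3.21] 5.95
0.55 0.5524 6.72 [-0.03 -0.45  7.79] 6.1667
```

View pics/grip.png

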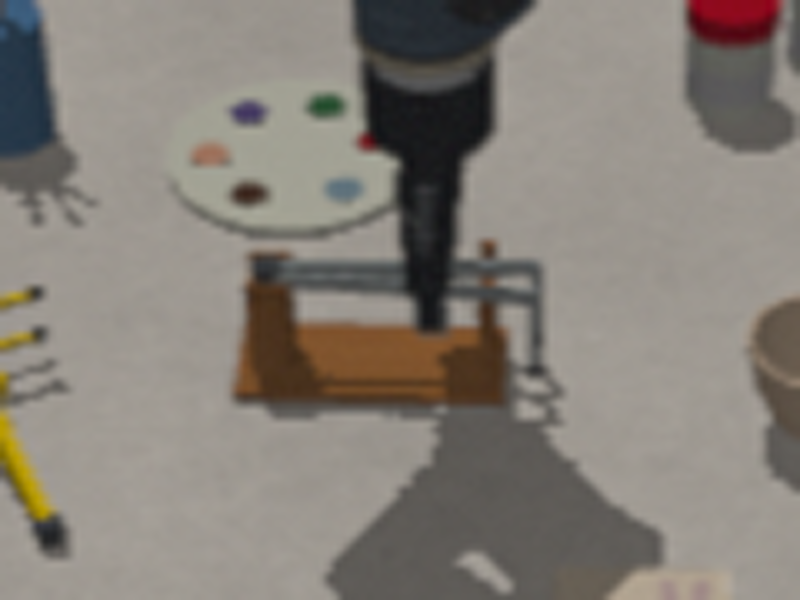

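Side view: the fingers straddle the pads at about (430,290), the tweezers are still level and the cradle is clear. Lifting.

Run:
```python
from h import *
m.set_gripper(.54,25)
m.move_l([.5305,.312,.13],max_speed=.1);m.move_l([.5305,.312,.2],max_speed=.2)
d=np.array([np.cos(PSI),np.sin(PSI)])
xy=np.array([.5514,-.353])-.06*d
m.move_ptp([*xy,.2],rot(PSI)); m.move_l([*xy,.13],max_speed=.15)
print(m.current_grip_width(),m.current_grip_force(),m.current_force(),m.current_time())
p,D=m.grab_frame("side");np.save("s1p.npy",p);np.save("s1d.npy",D)
for n in("tip_left",):print(m.look_for("side",n)[:4])
cv2.imwrite("pics/above.png",cv2.resize(p[190:310,200:360,::-1],(800,600),interpolation=cv2.INTER_CUBIC))
```

```text
0.5426967476847953 5.312896147370338 [-0.17352891  0.11085553 -0.06704477] 10.8167
[{'at': [0.4685, -0.3324, 0.1512], 'confidence': 0.71}, {'at': [0.2702, 0.2945, 0.0253], 'confidence': 0.61}]
```

View pics/above.png

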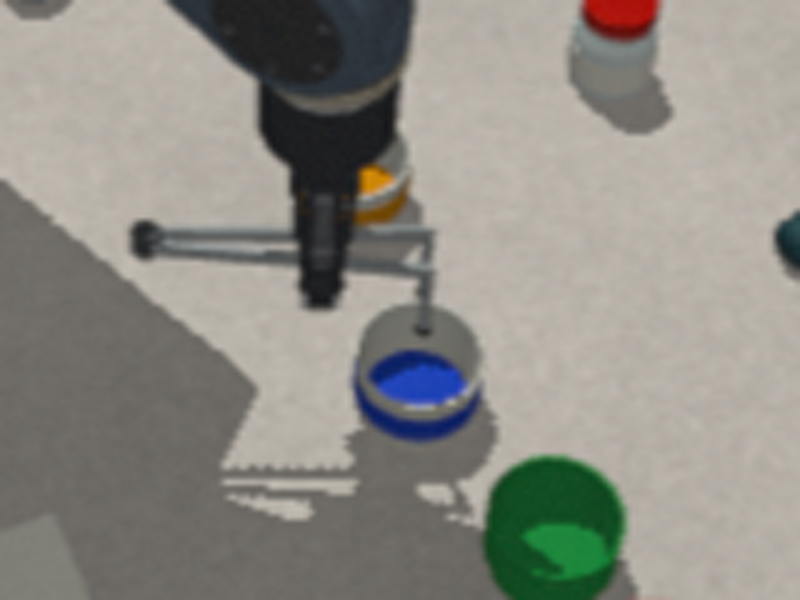

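Side view: the tweezers hang level in the grip. The right tip ball is at crop (423,328), pixel (284,255), just above the blue pot mouth, whose rim is centred at about (418,360). I'll check the predicted projection and dip.

```bash
cat >> h.py <<'E'
def proj(c,X):
    k=m.get_calibration(c);P=np.atleast_2d(X)@np.array(k["R"]).T+np.array(k["t"]);q=P@np.array(k["camera_matrix"]).T
    return q[:,:2]/q[:,2:]
def model(psi,off=.022,g=.027,fwd=.06):
    "predicted bow, right/left elbows, right/left ball centres for the TCP now"
    T=np.array(m.current_ee_pos());o=T+[0,0,off];x=np.array([np.cos(psi),np.sin(psi),0]);y=np.array([-x[1],x[0],0]);z=np.array([0,0,1.])
    return np.array([o-.1*x,o+fwd*x-g/2*y,o+fwd*x+g/2*y,o+fwd*x-g/2*y-.055*z,o+fwd*x+g/2*y-.055*z])
E
python3 - <<'E'
from h import *
pr=proj("side",model(PSI,g=.0255));print("pred crop",((pr+.5-[200,190])*5).round(0).tolist())
k=m.current_ee_pos()
m.move_l([k[0],k[1],.060],max_speed=.1)
print(m.current_force(),m.current_grip_width(),m.current_time())
p,D=m.grab_frame("side")
cv2.imwrite("pics/dip.png",cv2.resize(p[190:310,200:360,::-1],(800,600),interpolation=cv2.INTER_CUBIC))
pr=proj("side",model(PSI,g=.0255));print("pred crop",((pr+.5-[200,190])*5).round(0).tolist())
E
```

```text
pred crop [[147.0, 237.0], [430.0, 267.0], [430.0, 231.0], [424.0, 324.0], [424.0, 288.0]]
[ 1.60750706 -0.10900321 -0.70732872] 0.5443788937923218 11.7667
pred crop [[152.0, 311.0], [423.0, 340.0], [423.0, 304.0], [418.0, 392.0], [418.0, 357.0]]
```

View pics/dip.png

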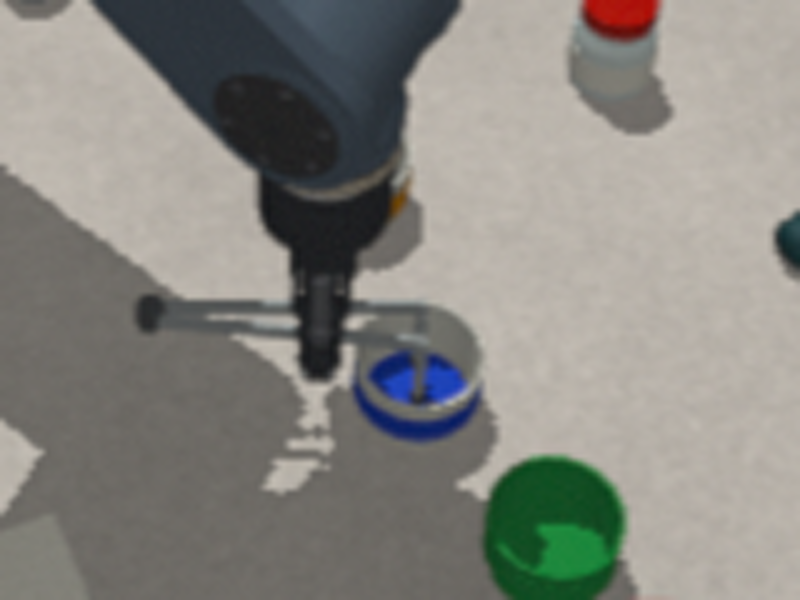

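The tips are about 30 mm below the blue rim (ball at crop (420,395)) and the pot is undisturbed. On to the tile.

Run:
```python
from h import *
k=m.current_ee_pos(); m.move_l([k[0],k[1],.2],max_speed=.15)
psi=-.235;d=np.array([np.cos(psi),np.sin(psi)]);xy=np.array([.5968,.057])-.06*d
m.move_ptp([*xy,.2],rot(psi)); m.move_l([*xy,.085],max_speed=.12)
m.set_gripper(.48,25); print(m.current_grip_width(),m.current_grip_force(),m.current_force())
m.dwell(.3)
ims=[]
for c,(x,y,w,h) in(("side",(220,130,80,60)),("top",(195,150,60,45))):
    p,D=m.grab_frame(c);np.save(c+"2.npy",p);ims.append(cv2.resize(p[y:y+h,x:x+w,::-1],(400,300) if c=="x" else (780,585),interpolation=cv2.INTER_CUBIC))
    s=780/w;pr=proj(c,model(psi,g=.018));print(c,((pr+.5-[x,y])*s).round(0).tolist())
    cv2.imwrite(f"pics/tile_{c}.png",ims[-1])
print(m.current_time(),m.current_ee_pos())
```

```text
0.47856624722161056 7.384428530931473 [-0.80400737  0.04687433  0.02261515]
side [[17.0, 232.0], [457.0, 256.0], [457.0, 223.0], [453.0, 367.0], [453.0, 334.0]]
top [[162.0, 892.0], [386.0, 267.0], [314.0, 248.0], [401.0, 316.0], [333.0, 298.0]]
16.1583 [0.53844595 0.07096998 0.08500548]
```

View pics/tile_side.png

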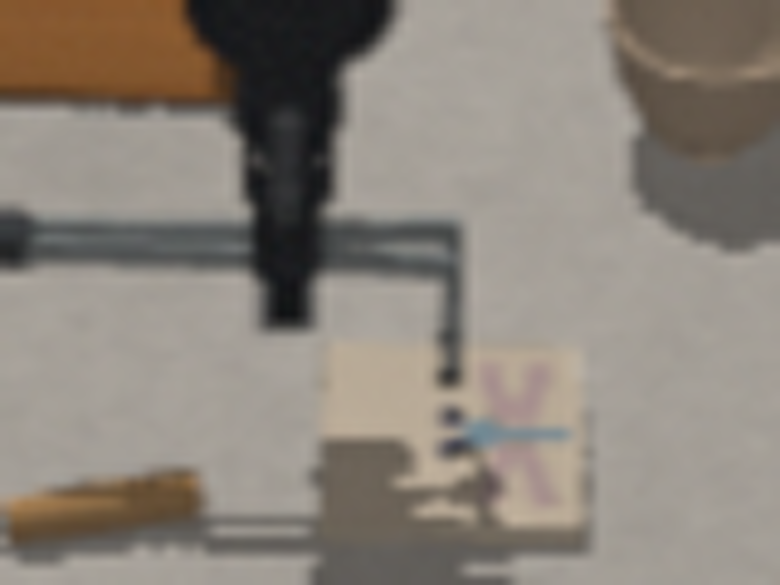

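View pics/tile_top.png

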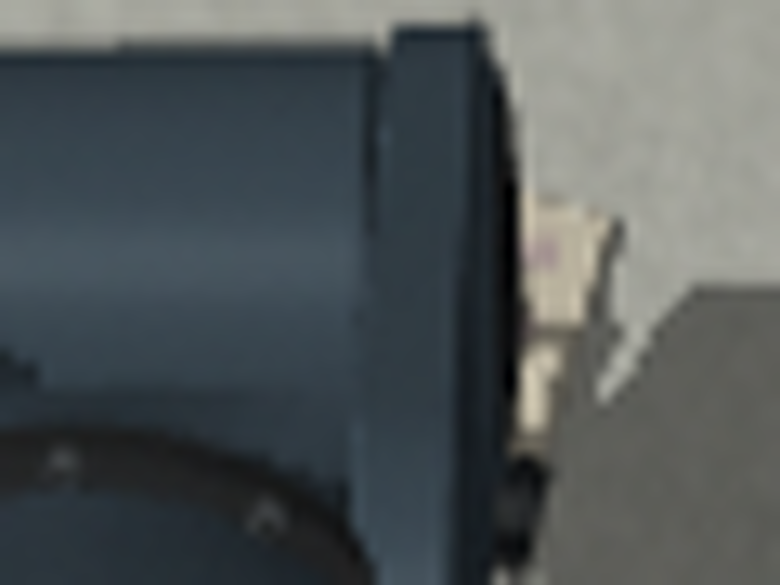

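Side view: right ball at crop (449,375), left ball at (448,339), eyes at (451,416) and (451,446). The tips sit about 1.4 mm behind the model and some 3 mm lower. The top view is blocked by the wrist, so I'll use the side camera with depth while descending partway.

Run:
```python
from h import *
psi=-.235;d=np.array([np.cos(psi),np.sin(psi)]);xy=np.array([.5968,.057])-.0588*d
ims=[]
for i,z in enumerate((.078,.071,.066)):
    m.move_l([*xy,z],max_speed=.05); m.dwell(.15)
    p,D=m.grab_frame("side");X=cloud("side",D);T=np.array(m.current_ee_pos())
    w=(X[...,2]>z+.005)&((X[...,:2]-T[:2])@d>.03)&((X[...,:2]-T[:2])@d<.075)&(np.abs((X[...,:2]-T[:2])@[-d[1],d[0]])<.03)
    Q=X[w]-T; print("rel arms: z med/95",np.percentile(Q[:,2],[50,90]).round(4),"fwd max",np.percentile(Q[:,:2]@d,97).round(4),"lat",np.percentile(Q[:,:2]@[-d[1],d[0]],[3,50,97]).round(4),len(Q))
    pr=proj("side",model(psi,g=.018,off=.019,fwd=.0588));print(pr.round(1).tolist())
    g=p.min(2).astype(int)
    u0=int(round(pr[3,0]));v0=int(round(pr[3,1]))
    print(v0-8,u0-4);print(g[v0-8:v0+5,u0-4:u0+5])
    ims.append(cv2.resize(p[140:190,245:285,::-1],(260,325),interpolation=cv2.INTER_CUBIC))
cv2.imwrite("pics/desc.png",np.hstack(ims))
print(m.current_time(),m.current_grip_width(),m.current_grip_force())
```

```text
rel arms: z med/95 [0.0264 0.2691] fwd max 0.0613 lat [-0.0258 -0.0116  0.011 ] 113
[[221.7, 155.4], [266.3, 157.9], [266.3, 154.5], [265.9, 169.1], [265.9, 165.7]]
161 262
[[156 158 157 134  84 103 140 154 155]
 [152 154 155 131  81 104 141 155 157]
 [154 154 154 131  82 116 151 155 156]
 [154 154 152 126  83 117 152 151 153]
 [152 151 140 105  78 110 144 147 146]
 [149 149 133  97  74 102 137 148 149]
 [150 151 149 124  83 114 146 147 145]
 [150 151 148 124  82 114 148 144 143]
 [150 150 137 101  69 105 144 145 142]
 [151 149 133  90  54  93 136 147 142]
 [150 152 149 124  88 115 149 147 143]
 [151 151 143 112  73 115 148 144 136]
 [152 152 144 121 106 129 136 126 134]]
rel arms: z med/95 [0.0798 0.2892] fwd max 0.0616 lat [-0.0265 -0.0104  0.0125] 112
[[221.8, 156.9], [266.3, 159.3], [266.3, 155.9], [265.8, 170.5], [265.8, 167.1]]
163 262
[[154 155 155 131  83 116 151 155 156]
 [154 153 153 131  83 117 152 152 151]
 [152 152 152 129  83 113 147 147 146]
 [150 151 148 123  80 115 149 149 148]
 [150 150 137 103  80 116 148 146 144]
 [150 149 133  94  80 117 148 145 142]
 [152 151 14
[... 286 characters left out ...]
77 0.2894] fwd max 0.0617 lat [-0.0258 -0.0108  0.0113] 109
[[221.8, 157.9], [266.2, 160.4], [266.2, 157.0], [265.8, 171.5], [265.8, 168.1]]
164 262
[[155 155 155 130  84 117 152 152 152]
 [151 152 153 130  82 114 147 146 146]
 [151 151 151 127  82 115 149 149 149]
 [151 150 148 123  82 116 148 147 144]
 [150 150 138 103  78 115 148 144 142]
 [151 149 133  95  76 113 149 146 143]
 [151 152 149 123  88 121 150 148 142]
 [152 151 144 111  82 116 146 148 142]
 [152 151 133  83  57  96 135 144 137]
 [151 152 141 111  88 111 131 127 135]
 [145 152 151 143 119  92  96 113 118]
 [129 151 142 116  69  65  97 121 138]
 [152 152 139 107  74  84 100 118 141]]
17.5917 0.478573122321612 7.379235997796059
```

View pics/desc.png

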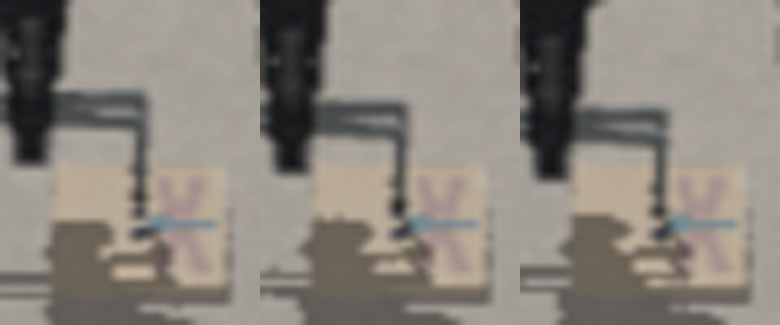

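Run:
```python
from h import *
psi=-.235;d=np.array([np.cos(psi),np.sin(psi)]);l=np.array([-d[1],d[0]])
m.set_gripper(.473,25);m.dwell(.2);print(m.current_grip_width(),m.current_grip_force())
fr=[m.grab_frame("side") for _ in range(8)]
D=np.median([f[1] for f in fr],0);p=np.mean([f[0] for f in fr],0);print("noise",np.std([f[1][170,280] for f in fr]))
X=cloud("side",D);T=np.array(m.current_ee_pos());print(T.round(4))
np.set_printoptions(linewidth=200,suppress=True)
for u in(256,258,260,262,264):
    print(u,[(v,*np.round(1000*np.r_[(X[v,u,:2]-T[:2])@d,(X[v,u,:2]-T[:2])@l,X[v,u,2]-T[2]],1),int(p[v,u].min())) for v in range(154,163)])
print("leg/ball")
for v in range(162,175): print(v,[tuple(np.round(1000*np.r_[(X[v,u,:2]-T[:2])@d,(X[v,u,:2]-T[:2])@l,X[v,u,2]],1).tolist()) for u in(265,266,267)],p[v,263:270].min(-1).astype(int))
print("tile z",np.median(X[165:185,272:276,2]),np.median(X[160:168,255:262,2]))
print(m.current_time())
```

```text
0.47953173029055274 7.623281478881836
noise 0.005375022
[0.5396 0.0707 0.066 ]
256 [(154, np.float64(21.6), np.float64(120.8), np.float64(-67.4), 154), (155, np.float64(21.7), np.float64(116.4), np.float64(-68.8), 147), (156, np.float64(21.7), np.float64(110.3), np.float64(-68.5), 112), (157, np.float64(22.3), np.float64(3.3), np.float64(23.3), 76), (158, np.float64(22.3), np.float64(5.0), np.float64(16.9), 73), (159, np.float64(22.4), np.float64(-5.1), np.float64(21.3), 77), (160, np.float64(22.5), np.float64(-11.2), np.float64(22.1), 73), (161, np.float64(22.5), np.float64(-11.0), np.float64(17.0), 91), (162, np.float64(22.2), np.float64(75.4), np.float64(-67.9), 138)]
258 [(154, np.float64(29.4), np.float64(121.9), np.float64(-68.3), 151), (155, np.float64(29.5), np.float64(116.1), np.float64(-68.3), 152), (156, np.float64(29.5), np.float64(109.3), np.float64(-67.4), 134), (157, np.float64(29.4), np.float64(5.7), np.float64(21.3), 88), (158, np.float64(29.5), np.float64(4.9), np.float64(17.2), 81), (159, np.float64(29.5), np.float64(-8.8), np.float64(24.9), 102), (160, np.float64(
[... 2591 characters left out ...]
, (59.0, -13.8, 52.3), (62.6, -14.8, 53.3)] [150 138 103  84 120 148 144]
169 [(56.6, 31.2, 4.2), (59.1, -14.7, 48.1), (62.8, -13.4, 47.0)] [150 132  91  76 114 148 145]
170 [(56.5, 21.1, 8.6), (59.3, -13.6, 42.1), (62.9, -12.9, 41.5)] [151 144 114  84 119 150 147]
171 [(56.5, 14.8, 9.5), (59.5, -12.5, 36.0), (63.1, -12.3, 35.9)] [151 142 109  71 107 146 147]
172 [(56.0, -11.1, 29.4), (59.6, -13.1, 31.5), (63.2, -13.6, 32.1)] [150 132  82  50  90 135 143]
173 [(56.6, 6.5, 7.3), (59.7, -14.9, 28.1), (63.3, -15.4, 28.8)] [151 140 110  87 110 131 126]
174 [(56.5, 0.5, 7.9), (60.2, 0.4, 8.1), (63.9, 0.4, 8.2)] [152 150 143 119  91  95 114]
tile z 0.008150518584707543 0.007941145038700458
18.4083
```

The depth readings put the arms about 18 mm apart and the tips at the modelled height. They also sit about 3.4 mm too far to the tweezers' right relative to the eyes. I'll shift by that and descend.

Run:
```python
from h import *
psi=-.235;d=np.array([np.cos(psi),np.sin(psi)]);l=np.array([-d[1],d[0]])
T=np.array(m.current_ee_pos());xy=T[:2]+.0034*l
m.move_l([*xy,.066],max_speed=.03);m.move_l([*xy,.0585],max_speed=.03);m.dwell(.3)
print(m.current_grip_width(),m.current_grip_force(),m.current_force())
fr=[m.grab_frame("side") for _ in range(16)]
D=np.mean([f[1] for f in fr],0);p=np.mean([f[0] for f in fr],0);X=cloud("side",D);T=np.array(m.current_ee_pos())
print(p[164:180,261:272].min(-1).astype(int))
np.set_printoptions(suppress=True)
for a,(u,v) in {"leg":((266,268),(164,169)),"tileL":((252,262),(166,170)),"tileR":((272,280),(170,178))}.items():
    Q=X[v[0]:v[1],u[0]:u[1]].reshape(-1,3);print(a,np.median((Q[:,:2]-T[:2])@l).round(4),np.median((Q[:,:2]-T[:2])@d).round(4),np.median(Q[:,2]).round(4))
q=cv2.resize(fr[-1][0][145:190,235:295,::-1],(780,585),interpolation=cv2.INTER_CUBIC);cv2.imwrite("pics/final.png",q)
print(m.current_time(),T)
```

```text
0.4709945994110143 7.618646621704102 [ 0.56683254  0.06955867 -1.00907357]
[[155 154 153 153 129  83 117 152 151 152 152]
 [152 152 152 152 129  82 113 146 147 146 145]
 [150 150 150 149 125  82 114 149 149 148 149]
 [150 150 150 145 118  82 116 148 145 144 147]
 [151 150 150 141 110  84 119 148 144 142 146]
 [151 151 149 131  89  75 114 147 145 141 145]
 [151 151 150 135  98  85 120 150 147 142 143]
 [151 151 151 144 114  85 119 150 148 142 141]
 [145 152 152 142 109  71 104 144 144 137 139]
 [122 150 151 135  91  49  68 107 125 134 139]
 [126 151 152 149 125  78  62  87 110 118 123]
 [150 153 152 143 113  64  66  83 107 137 140]
 [145 144 143 129  88  54  69  88 115 141 142]
 [ 93  93  93  91  83  80  86  86  90 116 140]
 [ 93 103 104 104 104 104  98  87  93 119 142]
 [115 145 148 146 148 141 128 101 108 135 146]]
leg -0.0135 0.0606 0.0592
tileL 0.029 0.0247 0.008
tileR 0.0002 0.0938 0.0084
20.175 [0.54043754 0.0740116  0.05851886]
```

View pics/final.png

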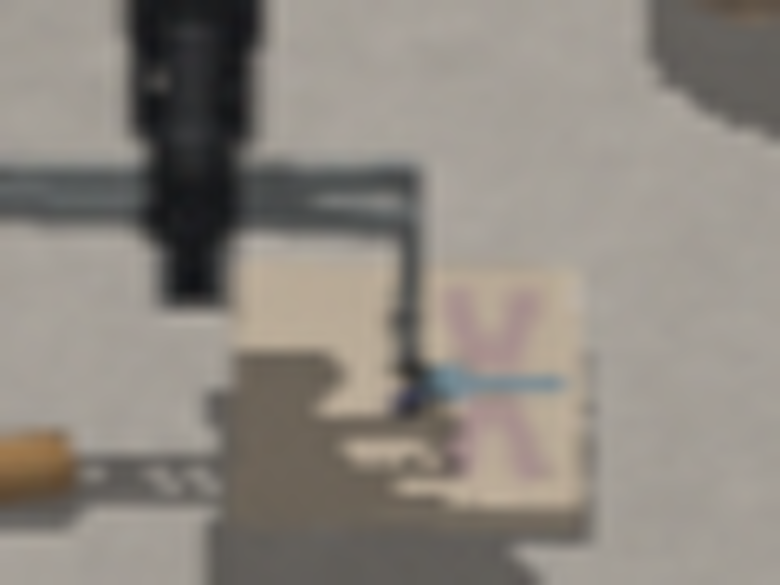

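Final view: the right ball is at about pixel (265.8,172.8), 2.5 px above eye_b at (265.8,175.3). That is the expected offset for a tip about 8 mm over the tile. The ball separation of 3.4 px corresponds to 18 mm, and the pad force of 7.6 N agrees. Handing in.

```bash
python3 -c "
from bench import manip as m
m.dwell(.3);print(m.current_grip_force(),m.current_time());print(m.sign_off())"
```

```text
7.618436962366104 20.475
the job is handed in; nothing more can be done
None
```

Job handed in at 20.5 s: the tweezers were dipped about 30 mm below the blue rim and, by my side-camera estimate, are held level at an 18 mm gap with the tips about 8 mm over the two eye marks; sign-off gave no verdict.

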